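# Load the sprung slide and hold it at the mark

### The arm

A 6-joint arm with a two-finger parallel gripper is mounted at the origin on the work surface. World frame = base frame: x ahead of the robot, y to its left, z up, the work surface at z = 0. Lengths are in m, angles in rad, forces in N, time in s.
With the tool pointing down it reaches from about 0.425 to 0.95 m from the base axis. Payload 3.5 kg.
Tool frame: the origin (TCP) lies midway between the tips of the shut fingers; the grasp point (between the pads) lies 19 mm behind it (ctrl.pinch_z is the distance from the TCP to the grasp point, in m); z points along the fingers, y is the line along which they close (so a half turn about z gives the same grasp; the last joint's range is limited). The gripper opens to 85 mm and grips with 20 to 120 N. Pads are 22 mm wide; open, the fingers measure 114 mm over their backs; the gripper's body (76 mm by 85 mm) begins 54 mm behind the grasp point. The pads swing forward as they close: fully open they stand 13 mm farther back than shut.
Start: joints at [-1.438, 0.286, 1.577, -0, 1.279, -0.15], TCP at [0.188, -0.648, 0.2] pointing down, gripper open.
Joint ranges: [-2.77, 2.77], [-0.9, 2.22], [0.21, 2.48], [-1.53, 4.67], [0.24, 2.81], [-2.84, 2.84]. Speed limits (rad/s): [2.79, 2.79, 3.14, 3.14, 3.14, 3.14].

### API

Orientations are given as a unit quaternion [x, y, z, w].
In Python, from plant import get_state, viewer, sign_off, ctrl gives the robot as it stands. The module is installed in compiled form; this text tells all that it offers.
- The arm moves only by the shell command python3 -m handwheel 'ROWS' [FORCE]. ROWS is JSON, a list that holds one entry, the list of rows, each a list of 5 numbers: the finger opening in m, from 0 to 0.0854, then the shift along the tool's x, y, z in m, then the turn about the tool's z in degrees. In form: [[[claw, x, y, z, spin], ...]]. A call has 1 to 12 rows; each row shifts and turns the commanded pose from where the row before left it, along the tool's axes as they then stand; what a row does not reach is not made up. A row lasts 1/12 s, in which the tool goes at most 41.7 mm and 7.16 degrees, less where a joint would pass 70% of its speed; a pose out of reach is approached as far as the arm can. A call is refused whole if a number of a shift passes 0.0417 or a number of a turn 7.16, either way. A call with a gripper value outside its range is refused whole. The fingers move at their own pace and stop on an object; FORCE is the grip in N (left out, the last holds). Time passes only in rows, so rows that do not move let the fingers close. It gives the time, the measured TCP pose, the force, the opening and the grip force at its end, in the units of the state.
- get_state(): the state, without advancing time (a new reading comes with each control period).
- viewer.read_camera(name): name is "scene" or "top" or "wrist"; returns the picture (384x512x3 uint8, blue, green, red); there is no depth.
- viewer.camera_params(name): a dict with "fov_y" (degrees; the focal length in pixels is half the picture's height over the tangent of half this angle, whatever the lens; pixels are square), "cx", "cy" (the principal point, pixels), "xyz" and "attitude" of the camera in the world; the wrist camera has in their place "hand_eye" (4x4, takes a point from camera to tool coordinates, whose origin is the TCP and whose axes are the flange's). Camera axes: x right, y up, looking along -z (the intrinsics and any distortion apply to the point x, -y, -z); pixel columns grow to the right and rows downward; lengths in m; the calibration is good to about 2 mm. The wrist camera is an equidistant fisheye: a pixel r from the principal point sees the ray r / f radians off the axis. A picture is of the moment at which its call begins: read the wrist's pose just before it. camera_params takes no time and is no camera call.
- sign_off(): hands the job in; it is judged then, once.
Trained networks look in the newest picture that a camera, given by its name, has taken for a name from the list of things; names that differ only in an ending like _2 or _b are one class to them, and where a whole thing is asked for, a point or a joint stands for the part that bears it (a point fixed in the world has none). Each returns a list of dicts, best first, with "confidence" (0 to 1); they miss things now and then, are a little off and sometimes report something else, mostly with a low value. They report only what shows in the picture. A call takes as long as a camera call. They do not tell look-alikes from the thing itself.
- viewer.look_for(camera, name): "extent" ([left, top, width, height] as shares, 0 to 1, of the picture: columns of its width, rows of its height, round what is visible of it).
- viewer.outline_of(camera, name): "mask" (384x512 bool, what is visible of it) and "extent" ([left, top, width, height] as shares, 0 to 1, of the picture: columns of its width, rows of its height, round what is visible of it).
- viewer.pinpoint(camera, name): "xy" ([column, row] as shares, 0 to 1, of the picture: columns of its width, rows of its height: a listed point, or the origin of a listed thing).
The state is a dict: "time": time; "qpos": joint angles; "dq": joint speeds; "joint_efforts": joint torques, N m; "eef_pos": TCP position; "tcp_rot": TCP orientation; "contact_force": force on the tool from outside, world axes, zero at the start; "wrist_torque": the same for the moment, N m; "opening": opening from 0.0 (shut) to 1.0 (fully open); "finger_force": force on a finger pad.
Only numpy, scipy, OpenCV 4.12 (cv2) and the standard library are available. Lean on these libraries where they do the work, as an engineer would, in place of code of your own. Each camera call takes 0.05 s, during which the arm holds its last target. There are 200 camera calls.

### The job

Stack the two loose parts cases squarely on the case that sits in the sprung slide, the thick one first and the thin one on top, setting each down gently rather than dropping it. Then take the slide's upright handle, pull the slide out towards the robot until its pointer lines up with the white line of the mark, and keep it there with the column standing: finish while still holding the handle, because the spring pulls the slide back. Leave the phone, the jar and the screwdriver alone.

Things in the scene. Friction and masses are not known exactly. Their poses are not given: they have to be found in the camera images.
- base_case: closed flat parts case, black plastic body under a grey plastic lid, 62 (x) by 100 (y) by 26 mm high; origin at the centre of its underside, z up. It stands in the slide's pocket (5 mm high lips, about 3 mm play) and is the foot of the column; it stays there.
- thick_case: closed flat parts case, black plastic body under a grey plastic lid, 62 (x) by 100 (y) by 36 mm high; origin at the centre of its underside, z up. Lies flat and loose on the bench to one side of the fixture; mass about 0.13 to 0.25 kg.
- thin_case: closed flat parts case, black plastic body under a grey plastic lid, 62 (x) by 100 (y) by 20 mm high; origin at the centre of its underside, z up. Lies flat and loose on the bench to the other side of the fixture; mass about 0.08 to 0.17 kg.
- slide: sprung aluminium slide tray on the fixture; origin at the centre of its pocket's floor, 26 mm above the bench, under the base case. It slides only along its own -x (outwards, roughly towards the robot), 110 mm at most; a spring pulls it home with 3.3 N at home, rising 0.055 N per mm (8 N at 85 mm). It stays out only while held.
- fixture: the fixed low base under the slide; axes as the slide's, origin on the bench under the pocket centre when the slide is home. It reaches 225 mm to -x, 87 mm to +x, 80 mm to -y and 104 mm to +y of its origin, and is at most 42 mm high (grey spring housing at the +x end).
- bar (a point): centre of the handle's level steel bar, 12 by 12 mm in section, 90 mm long along the slide's y, on two posts 10 mm wide at 40 mm either side; bar centre 106 mm above the bench, 98 mm from the pocket centre towards the slide's -x, 61 mm clear of the column's face. Axes as the slide's; moves with it. The finished column's top is 108 mm above the bench.
- pointer (a point): tip of the small dark pointer that sticks out of the slide's +y side, level with the pocket's centre, 79 mm from it, about 30 mm above the bench; moves with the slide.
- mark: the mark: black clip 22 mm wide with a raised 3 mm white line across it, fixed on the rail beside the slide on its +y side, somewhere 50 to 85 mm outwards of the pointer's home position. Origin under the white line, at the clip's foot, 16 mm above the bench; its axes are parallel to the slide's, so the pointer lines up when its x in this frame is 0 (the pointer starts at positive x).
- phone: bystander: black phone lying flat, 72 (x) by 148 (y) by 8 mm, origin at the centre of its underside
- jar: bystander: glass jar with a steel lid, 56 mm across, 75 mm high, origin at the centre of its underside
- driver: bystander: screwdriver lying along its x, 160 mm long, origin under its middle
There are look-alikes about, which are no part of the job. What is shaped like the thick_case but blue or orange is not meant.

How it is judged:
By the outcome, as a careful person would: the job done as asked, in the order asked, and still so for the second after the job is handed in, while the arm keeps its last pose, push and grip.
It also fails if it takes over 72 s, if anything falls off the work surface, if the arm or the gripper's body presses on something with over 40 N, if the wrist force passes 120 N, or if a joint passes its speed limit or range.

## Working session

There is one attempt and no reset: what is moved stays moved. The work goes in short steps, Python scripts to look and compute and a shell command to move; the robot and the scene stay as the last step left them, time stands still between calls to the robot, and variables do not carry over. Pictures are saved under pics/ and viewed, at most 10 in all, crops included, and the job is handed in when it is done.

```bash
mkdir -p pics; ls; python3 - <<'E'
from plant import get_state, viewer, ctrl
import cv2, numpy as np
print(get_state()); print(ctrl.pinch_z)
for c in ("scene","top","wrist"):
    print(c, viewer.camera_params(c))
a=viewer.read_camera("scene"); b=viewer.read_camera("top")
cv2.imwrite("pics/scene0.png",a); cv2.imwrite("pics/top0.png",b)
for n in ["base_case","thick_case","thin_case","slide","bar","pointer","mark","phone","jar","driver"]:
    for c in ("scene","top"):
        r=viewer.pinpoint(c,n)
        print(n,c,[(np.round(np.array(d["xy"])*[512,384],1).tolist(),round(d["confidence"],2)) for d in r[:4]])
print(get_state()["time"])
E
```

```text
pics
{'time': 0.0, 'qpos': array([-1.43801562e+00,  2.87164444e-01,  1.57815637e+00,  3.56565619e-05,
        1.27863575e+00, -1.49994304e-01]), 'dq': array([ 0.00085594,  0.00016216, -0.00048259,  0.0011202 ,  0.00098951,
        0.00125778]), 'joint_efforts': array([ 1.67462240e-03, -4.05979908e+01, -2.92622834e+01, -5.53748680e-05,
        5.82168315e-03,  4.93979897e-06]), 'eef_pos': array([ 0.18828336, -0.64744964,  0.19855927]), 'tcp_rot': array([ 9.90021461e-01,  1.40911707e-01,  2.72387994e-05, -1.18176456e-03]), 'contact_force': array([-0.09564794,  0.01305612, -1.11845113]), 'wrist_torque': array([ 0.01640125, -0.0416422 ,  0.0026731 ]), 'finger_force': 0.0, 'opening': 0.9980184160485907}
0.0187
scene {'fov_y': 47.92572801657411, 'cx': 254.77276726855445, 'cy': 203.6432302298436, 'xyz': array([0.83833213, 0.5478549 , 1.10870863]), 'attitude': array([0.07072306, 0.25431395, 0.93518504, 0.23611779])}
top {'fov_y': 44.026445243110174, 'cx': 252.55260933593053, 'cy': 196.26689917873762, 'xyz': array([0.38983344, 0.01258812, 1.46041272]), 'attitude': array([ 0.04549441, -0.03520
[... 614 characters left out ...]
84), ([372.8, 264.8], 0.82)]
thick_case top [([121.6, 217.0], 0.69), ([171.3, 223.9], 0.66), ([161.9, 272.3], 0.65)]
thin_case scene [([236.9, 127.0], 0.88)]
thin_case top [([363.4, 237.4], 0.95)]
slide scene [([235.0, 238.7], 0.96)]
slide top [([238.9, 174.3], 0.77)]
bar scene [([266.5, 211.2], 0.56)]
bar top [([239.6, 203.4], 0.7)]
pointer scene []
pointer top [([216.2, 170.9], 0.65)]
mark scene [([277.0, 258.1], 0.54)]
mark top [([212.9, 198.0], 0.53), ([212.0, 170.9], 0.44)]
phone scene [([261.2, 336.6], 0.87)]
phone top [([159.8, 153.1], 0.82)]
jar scene [([150.1, 183.4], 0.64)]
jar top [([340.2, 135.2], 0.9)]
driver scene [([162.5, 132.3], 0.81)]
driver top [([399.8, 168.8], 0.69)]
1.1
```

View pics/scene0.png

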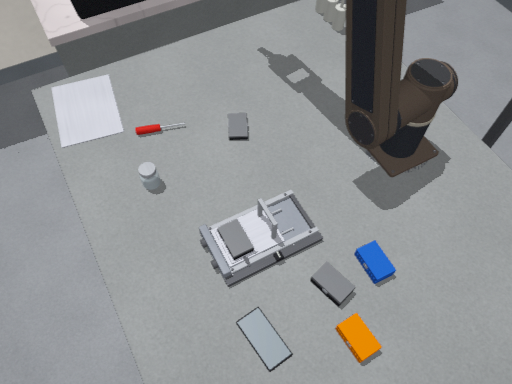

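View pics/top0.png

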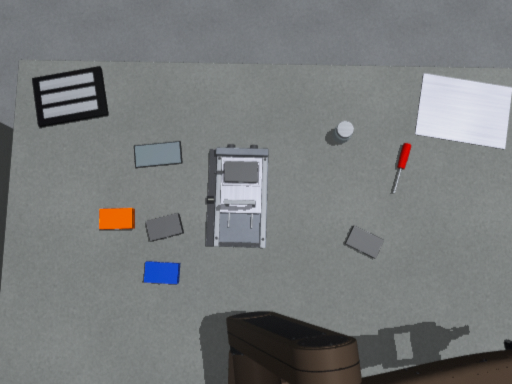

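The thick case is the grey one: scene (333,284), top (164,228). Two look-alikes are ruled out by colour: blue at scene (375,262) / top (161,272), and orange at scene (358,337) / top (116,219). The thin case is at scene (237,126) / top (364,242), and the phone is at top (158,154). Next I'll measure by fitting boxes to the masks.

```bash
cat > h.py <<'E'
from plant import get_state, viewer, ctrl
import cv2, numpy as np
from scipy.spatial.transform import Rotation as R
from scipy.optimize import minimize, least_squares
def cam(c):
    p=viewer.camera_params(c); f=192/np.tan(np.radians(p["fov_y"]/2))
    if c=="wrist":
        s=get_state(); T=np.eye(4); T[:3,:3]=R.from_quat(s["tcp_rot"]).as_matrix(); T[:3,3]=s["eef_pos"]
        M=T@np.array(p["hand_eye"]); Rm,t=M[:3,:3],M[:3,3]
    else: Rm,t=R.from_quat(p["attitude"]).as_matrix(),np.array(p["xyz"])
    return dict(f=f,c=np.array([p["cx"],p["cy"]]),R=Rm,t=t,fish=c=="wrist")
def proj(C,P):
    v=(np.atleast_2d(P)-C["t"])@C["R"]*[1,-1,-1]
    if C["fish"]:
        r=np.hypot(v[:,0],v[:,1]); th=np.arctan2(r,v[:,2]); return C["c"]+C["f"]*(th/np.maximum(r,1e-9))[:,None]*v[:,:2]
    return C["c"]+C["f"]*v[:,:2]/v[:,2:]
def onplane(C,uv,z):
    d=(np.array(uv,float)-C["c"])/C["f"]
    if C["fish"]:
        th=np.hypot(*d); v=np.r_[d/max(th,1e-9)*np.sin(th),np.cos(th)]
    else: v=np.r_[d,1]
    w=C["R"]@(v*[1,-1,-1]); return C["t"]+w*(z-C["t"][2])/w[2]
def box(p,s,z0=0):
    c,n=np.cos(p[2]),np.sin(p[2]); o=[]
    for a in(-.5,.5):
        for b in(-.5,.5):
            for k in(0,1): o.append([p[0]+c*a*s[0]-n*b*s[1],p[1]+n*a*s[0]+c*b*s[1],z0+k*s[2]])
    return np.array(o)
def sil(C,P,S=8):
    h=cv2.convexHull((proj(C,P)*S).astype(np.float32)).astype(np.int32); return h
def fitbox(views,size,p0,z0=0):
    """views: list of (C,mask); max IoU at S-times resolution."""
    S=4; Ms=[cv2.resize(m.astype(np.uint8),None,fx=S,fy=S,interpolation=cv2.INTER_NEAREST) for _,m in views]
    def cost(p):
        e=0
        for (C,_),M in zip(views,Ms):
            I=np.zeros_like(M); h=cv2.convexHull((((proj(C,box(p,size,z0))+.5)*S)-.5).astype(np.float32))
            cv2.fillConvexPoly(I,np.round(h*16).astype(np.int32),1,shift=4)
            e-= (I&M).sum()/max((I|M).sum(),1)
        return e/len(views)
    best=None
    for y in np.arange(0,180,15):
        p=np.array([p0[0],p0[1],np.radians(y)])
        c=cost(p)
        if best is None or c<best[0]: best=(c,p)
    r=minimize(cost,best[1],method="Nelder-Mead",options=dict(initial_simplex=best[1]+np.array([[0,0,0],[.012,0,0],[0,.012,0],[0,0,.2]]),xatol=1e-5,fatol=1e-6))
    return r.x,-r.fun
def mask_near(c,name,uv):
    L=viewer.outline_of(c,name); b=None
    for d in L:
        ys,xs=np.nonzero(d["mask"])
        if len(xs) and np.hypot(xs.mean()-uv[0],ys.mean()-uv[1])<25: return d["mask"]
SZ=dict(thick_case=(.062,.1,.036),thin_case=(.062,.1,.02),base_case=(.062,.1,.026))
E
python3 - <<'E'
from h import *
viewer.read_camera("scene");viewer.read_camera("top")
S,T=cam("scene"),cam("top")
for n,us,ut in(("thick_case",(333,284),(164,228)),("thin_case",(237,126),(364,242)),("base_case",(236,240),(240,172))):
    z0=.026 if n=="base_case" else 0
    vs=[(C,m) for C,m in((S,mask_near("scene",n,us)),(T,mask_near("top",n,ut))) if m is not None]
    p0=onplane(T,ut,z0+.02)
    for V in ([v] for v in vs): r=fitbox(V,SZ[n],p0,z0); print(n,"scene" if V[0][0] is S else "top",r[0][:2].round(4),np.degrees(r[0][2]).round(1),round(r[1],3))
    r=fitbox(vs,SZ[n],p0,z0); print(n,"both",r[0][:2].round(4),np.degrees(r[0][2]).round(1),round(r[1],3))
print("bar",onplane(T,(239.6,203.4),.106),onplane(S,(266.5,211.2),.106),"slide",onplane(T,(238.9,174.3),.026),onplane(S,(235,238.7),.026))
print("ptr",onplane(T,(216.2,170.9),.03),"mark",onplane(T,(212.9,198),.016),onplane(S,(277,258.1),.016))
E
```

```text
thick_case scene [0.4556 0.2986] 15.5 0.924
thick_case top [0.4551 0.3013] 16.1 0.869
thick_case both [0.4557 0.2989] 15.8 0.893
thin_case scene [ 0.4244 -0.3077] 153.4 0.954
thin_case top [ 0.425  -0.3051] 155.3 0.949
thin_case both [ 0.4249 -0.3065] 154.3 0.938
base_case scene [0.6253 0.0699] -0.9 0.943
base_case top [0.6266 0.0717] 0.1 0.95
base_case both [0.6259 0.0709] -0.4 0.942
bar [0.52360292 0.07074038 0.106     ] [0.52787475 0.06794716 0.106     ] slide [0.62084995 0.07857503 0.026     ] [0.62329897 0.06497085 0.026     ]
ptr [0.62932339 0.14800228 0.03      ] mark [0.54740777 0.15685033 0.016     ] [0.54695758 0.16715054 0.016     ]
```

```bash
cat > plan.py <<'E'
# plan.py x y z yaw n : rows (shift,spin) from present pose; yaw = world heading of tool x, deg
import sys,numpy as np
from h import *
def yaw():
    m=R.from_quat(get_state()["tcp_rot"]).as_matrix(); return np.degrees(np.arctan2(m[1,0],m[0,0]))
if __name__=="__main__":
    x,y,z,w=map(float,sys.argv[1:5]); n=int(sys.argv[5]); s=get_state(); d=np.array([x,y,z])-s["eef_pos"]; y0=yaw()
    dw=(w-y0+180)%360-180
    print("pos",s["eef_pos"].round(4),"yaw",round(y0,2),"t",s["time"])
    for k in range(n):
        a=np.radians(y0+dw*k/n); c,t=np.cos(a),np.sin(a); v=d/n
        print([round(q,4) for q in(c*v[0]+t*v[1],t*v[0]-c*v[1],-v[2])],round(-dw/n,2))
E
python3 plan.py .42 -.32 .2 64.3 12
```

```text
pos [ 0.1884 -0.6482  0.2   ] yaw 16.2 t 1.5
[np.float64(0.0262), np.float64(-0.0209), np.float64(-0.0)] -4.01
[np.float64(0.0276), np.float64(-0.019), np.float64(-0.0)] -4.01
[np.float64(0.0288), np.float64(-0.017), np.float64(-0.0)] -4.01
[np.float64(0.0299), np.float64(-0.015), np.float64(-0.0)] -4.01
[np.float64(0.0309), np.float64(-0.0128), np.float64(-0.0)] -4.01
[np.float64(0.0317), np.float64(-0.0106), np.float64(-0.0)] -4.01
[np.float64(0.0324), np.float64(-0.0084), np.float64(-0.0)] -4.01
[np.float64(0.0329), np.float64(-0.0061), np.float64(-0.0)] -4.01
[np.float64(0.0333), np.float64(-0.0038), np.float64(-0.0)] -4.01
[np.float64(0.0334), np.float64(-0.0015), np.float64(-0.0)] -4.01
[np.float64(0.0335), np.float64(0.0009), np.float64(-0.0)] -4.01
[np.float64(0.0333), np.float64(0.0032), np.float64(-0.0)] -4.01
```

```bash
python3 -m handwheel '[[[0.085,0.0262,-0.0209,0,-4],[0.085,0.0276,-0.019,0,-4],[0.085,0.0288,-0.017,0,-4],[0.085,0.03,-0.015,0,-4],[0.085,0.031,-0.0128,0,-4],[0.085,0.0317,-0.0106,0,-4],[0.085,0.0324,-0.0084,0,-4],[0.085,0.033,-0.006,0,-4],[0.085,0.0333,-0.0038,0,-4],[0.085,0.0334,-0.0015,0,-4],[0.085,0.0335,0.001,0,-4],[0.085,0.0333,0.0032,0,-4]]]'
python3 -m handwheel '[[[0.085,0,0,0,0]]]' | tail -3
python3 - <<'E'
from h import *
C=cam("wrist"); im=viewer.read_camera("wrist"); cv2.imwrite("pics/w1.png",im)
uv=proj(C,[.425,-.3065,.02])[0]; print(uv)
m=mask_near("wrist","thin_case",uv)
if m is not None: r=fitbox([(C,m)],SZ["thin_case"],(.425,-.3065)); print(r[0][:2],np.degrees(r[0][2]),r[1])
E
python3 plan.py .55 0.02 .2 90 10
```

```text
time: 2.5
eef_pos: [0.4214, -0.3188, 0.2002]
tcp_rot: [0.846, 0.533, 0.0, 0.0]
contact_force: [0.7, 0.0, -0.2]
opening: 0.996
finger_force: 0.0
contact_force: [0.5, -0.3, 0.0]
opening: 0.993
finger_force: 0.0
[254.28119891 159.2602387 ]
[ 0.42361224 -0.30483894] 154.0868033179694 0.9632008823441739
pos [ 0.4212 -0.3194  0.2001] yaw 64.33 t 2.6833
[np.float64(0.0362), np.float64(-0.0031), np.float64(0.0)] -2.57
[np.float64(0.0363), np.float64(-0.0015), np.float64(0.0)] -2.57
[np.float64(0.0363), np.float64(0.0002), np.float64(0.0)] -2.57
[np.float64(0.0363), np.float64(0.0018), np.float64(0.0)] -2.57
[np.float64(0.0361), np.float64(0.0034), np.float64(0.0)] -2.57
[np.float64(0.0359), np.float64(0.005), np.float64(0.0)] -2.57
[np.float64(0.0357), np.float64(0.0066), np.float64(0.0)] -2.57
[np.float64(0.0354), np.float64(0.0082), np.float64(0.0)] -2.57
[np.float64(0.035), np.float64(0.0098), np.float64(0.0)] -2.57
[np.float64(0.0345), np.float64(0.0113), np.float64(0.0)] -2.57
```

View pics/w1.png

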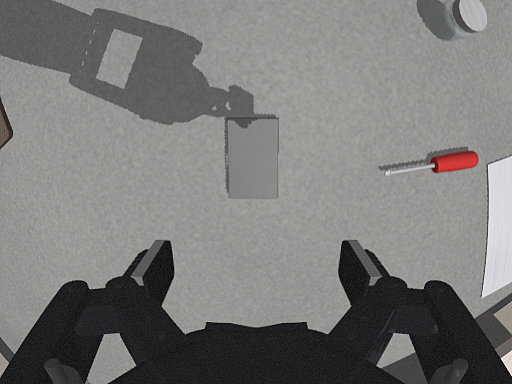

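The wrist view shows the thin case at (253,157), with the driver and jar well clear at (430,165) and (470,12). The thin case's pose is now (0.4237, -0.3048), yaw 154°. Next I'll look at the fixture from above.

```bash
python3 plan.py .58 .07 .26 90 12 | tr -d 'np.float64' >/dev/null; sed -i 's/round(q,4)/float(round(q,4))/' plan.py; python3 plan.py .58 .07 .26 90 12
```

```text
pos [ 0.4212 -0.3194  0.2001] yaw 64.33 t 2.6833
[0.035, -0.0021, -0.005] -2.14
[0.035, -0.0008, -0.005] -2.14
[0.035, 0.0005, -0.005] -2.14
[0.035, 0.0018, -0.005] -2.14
[0.0349, 0.0031, -0.005] -2.14
[0.0348, 0.0044, -0.005] -2.14
[0.0346, 0.0057, -0.005] -2.14
[0.0343, 0.007, -0.005] -2.14
[0.0341, 0.0083, -0.005] -2.14
[0.0337, 0.0095, -0.005] -2.14
[0.0333, 0.0108, -0.005] -2.14
[0.0329, 0.012, -0.005] -2.14
```

```bash
python3 -m handwheel '[[[0.085,0.035,-0.0021,-0.005,-2.14],[0.085,0.035,-0.0008,-0.005,-2.14],[0.085,0.035,0.0005,-0.005,-2.14],[0.085,0.035,0.0018,-0.005,-2.14],[0.085,0.035,0.003,-0.005,-2.14],[0.085,0.0348,0.0044,-0.005,-2.14],[0.085,0.0346,0.0057,-0.005,-2.14],[0.085,0.0343,0.007,-0.005,-2.14],[0.085,0.034,0.0083,-0.005,-2.14],[0.085,0.0337,0.0095,-0.005,-2.14],[0.085,0.0333,0.0108,-0.005,-2.14],[0.085,0.033,0.012,-0.005,-2.14]]]' | head -2
python3 -m handwheel '[[[0.085,0,0,0,0]]]' | tail -1
python3 - <<'E'
from h import *
C=cam("wrist"); im=viewer.read_camera("wrist"); cv2.imwrite("pics/w2.png",im)
uv=proj(C,[.626,.071,.052])[0]; print(uv)
m=mask_near("wrist","base_case",uv)
if m is not None: r=fitbox([(C,m)],SZ["base_case"],(.626,.071),.026); print(r[0][:2],np.degrees(r[0][2]),r[1])
for n,z in(("base_case",.026),("slide",.026),("bar",.106),("pointer",.03),("mark",.016)):
    for d in viewer.pinpoint("wrist",n)[:2]:
        p=np.array(d["xy"])*[512,384]; print(n,p.round(1),round(d["confidence"],2),onplane(C,p,z).round(4))
E
python3 plan.py .4557 .299 .22 105.8 8
```

```text
time: 3.68
eef_pos: [0.5812, 0.0688, 0.2603]
finger_force: 0.0
[288.640967   163.42344668]
[0.62402311 0.07339693] 0.6973902064630029 0.9589183125403679
base_case [286.8 157. ] 0.62 [0.6262 0.0751 0.026 ]
slide [225.4  94.9] 0.35 [0.5415 0.1615 0.026 ]
bar [206.5 172.5] 0.93 [0.5263 0.071  0.106 ]
pointer [293.  102.3] 0.6 [0.633  0.1514 0.03  ]
pointer [170.   10.7] 0.45 [0.4637 0.2873 0.03  ]
mark [225.9  95.8] 0.72 [0.5413 0.1605 0.016 ]
pos [0.58   0.0672 0.2596] yaw 89.73 t 4.1167
[0.0289, -0.0157, 0.005] -2.01
[0.0294, -0.0147, 0.005] -2.01
[0.0299, -0.0136, 0.005] -2.01
[0.0304, -0.0126, 0.005] -2.01
[0.0308, -0.0115, 0.005] -2.01
[0.0312, -0.0104, 0.005] -2.01
[0.0315, -0.0093, 0.005] -2.01
[0.0318, -0.0082, 0.005] -2.01
```

View pics/w2.png

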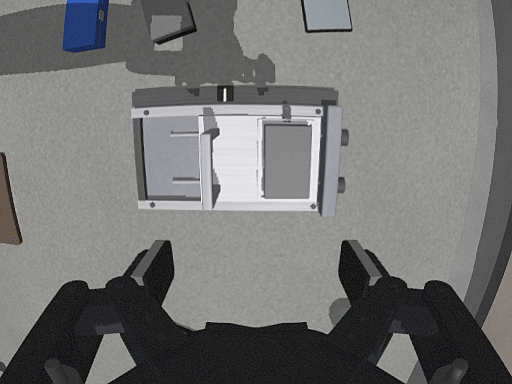

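The view shows the mark's white line at (225,94), the base case at (287,160) and the bar at (207,172). They agree with the 98 mm bar offset and the 50–85 mm mark range. On to the thick case.

```bash
python3 -m handwheel '[[[0.085,0.029,-0.0157,0.005,-2],[0.085,0.0294,-0.0147,0.005,-2],[0.085,0.03,-0.0136,0.005,-2],[0.085,0.0304,-0.0126,0.005,-2],[0.085,0.0308,-0.0115,0.005,-2],[0.085,0.0312,-0.0104,0.005,-2],[0.085,0.0315,-0.0093,0.005,-2],[0.085,0.0318,-0.0082,0.005,-2],[0.085,0,0,0,0]]]' | head -2
python3 - <<'E'
from h import *
C=cam("wrist"); im=viewer.read_camera("wrist")
uv=proj(C,[.4557,.299,.03])[0]; print(uv)
u,v=np.clip(uv.astype(int),100,[411,283]); cv2.imwrite("pics/w3.png",cv2.resize(im[v-100:v+100,u-100:u+100],None,fx=2,fy=2))
m=mask_near("wrist","thick_case",uv)
if m is not None: r=fitbox([(C,m)],SZ["thick_case"],(.4557,.299)); print(r[0][:2],np.degrees(r[0][2]),r[1],cv2.mean(im,m.astype(np.uint8)))
E
python3 plan.py .4557 .299 .08 105.8 6
```

```text
time: 4.87
eef_pos: [0.4523, 0.3031, 0.2187]
[257.93185876 169.35234521]
[0.45384966 0.30142389] 16.102269819300105 0.9613565979303573 (140.13042394014963, 139.3945137157107, 141.00897755610973, 0.0)
pos [0.4549 0.3003 0.2197] yaw 105.93 t 4.9667
[-0.0003, 0.0001, 0.0233] 0.02
[-0.0003, 0.0001, 0.0233] 0.02
[-0.0003, 0.0001, 0.0233] 0.02
[-0.0003, 0.0001, 0.0233] 0.02
[-0.0003, 0.0001, 0.0233] 0.02
[-0.0003, 0.0001, 0.0233] 0.02
```

View pics/w3.png

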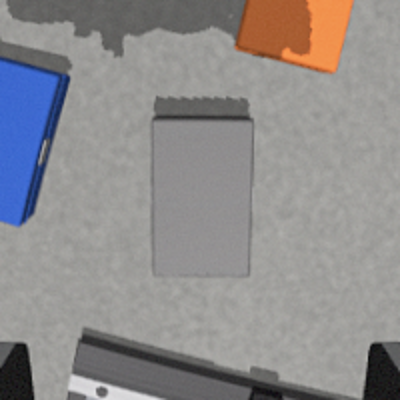

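The crop shows the grey case centred at (200,198), with blue to its left and orange at top right, so the choice is right. I'll re-measure now that the arm has settled, then descend.

```bash
python3 -m handwheel '[[[0.085,0,0,0.0233,0],[0.085,0,0,0.0233,0],[0.085,0,0,0.0233,0],[0.085,0,0,0.0233,0],[0.085,0,0,0,0],[0.085,0,0,0,0],[0.085,0,0,0,0]]]' | head -2
python3 - <<'E'
from h import *
for k in range(2):
    C=cam("wrist"); im=viewer.read_camera("wrist")
    uv=proj(C,[.455,.300,.03])[0]
    m=mask_near("wrist","thick_case",uv)
    r=fitbox([(C,m)],SZ["thick_case"],(.455,.300)); print(r[0][:2],np.degrees(r[0][2]),r[1])
E
python3 plan.py .4547 .301 .004 106.1 6
```

```text
time: 5.55
eef_pos: [0.4569, 0.2999, 0.1284]
[0.45416086 0.3016879 ] 15.727263466373058 0.9713133640552996
pos [0.4566 0.3007 0.1287] yaw 105.86 t 5.75
[0.0001, -0.0003, 0.0208] -0.04
[0.0001, -0.0003, 0.0208] -0.04
[0.0001, -0.0003, 0.0208] -0.04
[0.0001, -0.0003, 0.0208] -0.04
[0.0001, -0.0003, 0.0208] -0.04
[0.0001, -0.0003, 0.0208] -0.04Traceback (most recent call last):
  File "<stdin>", line 6, in <module>
  File "h.py", line 33, in fitbox
    S=4; Ms=[cv2.resize(m.astype(np.uint8),None,fx=S,fy=S,interpolation=cv2.INTER_NEAREST) for _,m in views]
                        ^^^^^^^^
AttributeError: 'NoneType' object has no attribute 'astype'
```

```bash
python3 -m handwheel '[[[0.085,0.0008,-0.001,0.03,0],[0.085,0.0008,-0.001,0.03,0],[0.085,0,0,0.03,0],[0.085,0,0,0.02,0],[0.085,0,0,0.0147,0],[0.085,0,0,0,0],[0.05,0,0,0,0],[0.05,0,0,0,0],[0.05,0,0,0,0],[0.05,0,0,0,0],[0.05,0,0,0,0],[0.05,0,0,0,0]]]' 40
python3 plan.py .4542 .3017 .004 105.8 1
```

```text
time: 6.75
eef_pos: [0.4535, 0.3017, 0.0028]
tcp_rot: [0.603, 0.798, 0.001, 0.0]
contact_force: [0.2, 0.7, 0.8]
opening: 0.583
finger_force: 0.0
pos [0.4535 0.3017 0.0028] yaw 105.88 t 6.75
[-0.0002, 0.0007, -0.0012] 0.08
```

```bash
python3 - <<'E'
from h import *
im=viewer.read_camera("wrist"); cv2.imwrite("pics/w4.png",im); s=get_state(); print(s["opening"],s["finger_force"],s["contact_force"],s["eef_pos"])
E
```

```text
0.5880635232739635 0.0 [0.05626718 1.11583502 0.38346289] [0.45332727 0.30158228 0.00258158]
```

View pics/w4.png

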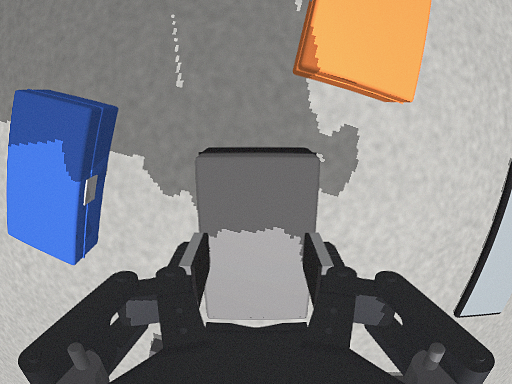

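The picture shows the case at (257,240) between the pads at (205,240) and (305,240). It isn't clear whether they touch, so I'll close further.

```bash
python3 -m handwheel '[[[0.03,0,0,0,0],[0.03,0,0,0,0],[0.03,0,0,0,0]]]' 40; python3 -m handwheel '[[[0.03,0,0,0,0],[0.03,0,0,0,0],[0.03,0,0,0,0]]]' 40|tail -3
```

```text
time: 7.05
eef_pos: [0.4539, 0.302, 0.0042]
tcp_rot: [0.603, 0.798, 0.0, 0.0]
contact_force: [-2.2, -1.9, 10.6]
opening: 0.353
finger_force: 4.8
contact_force: [-2.1, -1.8, 10.2]
opening: 0.349
finger_force: 4.7
```

Closing to 30 mm pushed up on the tool with 10 N, so the pads are on top of the lid. The pixel geometry in w1 and w4 puts the tips about 41 mm behind the TCP when open and about 33 mm at 50 mm opening, which is roughly 28 mm more than stated. I'll open, go lower in checked steps, and close again.

```bash
python3 -m handwheel '[[[0.085,0,0,0,0],[0.085,0,0,0,0],[0.085,0,0,0,0],[0.085,0,0,0,0],[0.085,0,0,0,0],[0.085,0,0,0,0]]]' 40|tail -3;python3 -m handwheel '[[[0.085,0,0,0.005,0],[0.085,0,0,0.005,0],[0.085,0,0,0.004,0],[0.085,0,0,0,0]]]'; python3 - <<'E'
from h import *
C=cam("wrist"); im=viewer.read_camera("wrist")
# finger tips vs. TCP: where TCP projects, and case rim
print("tcp px",proj(C,get_state()["eef_pos"]))
cv2.imwrite("pics/w5.png",im)
E
```

```text
contact_force: [0.5, 0.4, -0.0]
opening: 0.993
finger_force: 0.0
time: 8.13
eef_pos: [0.4519, 0.3009, -0.0135]
tcp_rot: [0.603, 0.798, -0.001, -0.001]
contact_force: [0.3, -0.3, 0.2]
opening: 0.992
finger_force: 0.0
tcp px [[256.41680765 224.61961201]]
```

View pics/w5.png

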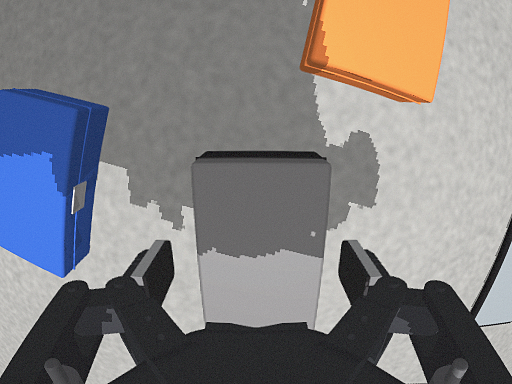

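The case sits centred between the open pads, with lid edges at (197,240) and (328,240), and it's undisturbed. I'll go lower and grip.

```bash
python3 -m handwheel '[[[0.085,0,0,0.004,0],[0.085,0,0,0.004,0],[0.085,0,0,0.004,0],[0.085,0,0,0,0]]]'|sed -n '2p;4p'; python3 -m handwheel '[[[0.03,0,0,0,0],[0.03,0,0,0,0],[0.03,0,0,0,0],[0.03,0,0,0,0],[0.03,0,0,0,0],[0.03,0,0,0,0]]]' 40
```

```text
eef_pos: [0.4523, 0.3011, -0.025]
contact_force: [-0.6, -0.3, 0.3]
time: 9.02
eef_pos: [0.4534, 0.3016, -0.0236]
tcp_rot: [0.603, 0.798, 0.0, 0.0]
contact_force: [0.1, 0.3, 0.8]
opening: 0.717
finger_force: 46.0
```

Gripped at 61 mm with 46 N. I'll lift it, and refine the base case and slide pose offline from the saved w2 picture.

```bash
python3 -m handwheel '[[[0.03,0,0,-0.01,0],[0.03,0,0,-0.015,0],[0.03,0,0,-0.025,0],[0.03,0,0,-0.03,0],[0.03,0,0,-0.03,0],[0.03,0,0,-0.03,0],[0.03,0,0,-0.02,0],[0.03,0,0,0,0],[0.03,0,0,0,0]]]'; python3 - <<'E'
from h import *
im=cv2.imread("pics/w2.png"); C=cam("wrist")
T=np.eye(4); y=np.radians(89.73); T[:3,:3]=[[np.cos(y),np.sin(y),0],[np.sin(y),-np.cos(y),0],[0,0,-1]]; T[:3,3]=[.58,.0672,.2596]
M=T@np.array(viewer.camera_params("wrist")["hand_eye"]); C["R"],C["t"]=M[:3,:3],M[:3,3]
g=cv2.cvtColor(im,cv2.COLOR_BGR2GRAY)
lid=((g>80)&(g<150)).astype(np.uint8); lid[:,:262]=0; lid[:,313:]=0; lid[:120]=0; lid[201:]=0
n,l,st,ce=cv2.connectedComponentsWithStats(cv2.morphologyEx(lid,cv2.MORPH_OPEN,np.ones((3,3),np.uint8)))
k=l[160,287]; print(st[k],ce[k])
ct=max(cv2.findContours((l==k).astype(np.uint8),cv2.RETR_EXTERNAL,cv2.CHAIN_APPROX_NONE)[0],key=len)[:,0]
P=np.array([onplane(C,p,.052)[:2] for p in ct])*1000
print("lid rect mm",cv2.minAreaRect(P.astype(np.float32)))
s=np.array([onplane(C,p,.03)[:2] for p in((146,112),(319,111),(152,205),(313,207))]);print(s.round(4),np.degrees(np.arctan2(*(s[1]-s[0])[::-1])),np.degrees(np.arctan2(*(s[3]-s[2])[::-1])))
for p in((225.5,94),(287,105),(207,132),(209,208)):print(p,[onplane(C,p,z).round(4)[:2].tolist() for z in(.016,.03,.112)])
cv2.imwrite("pics/w2c.png",cv2.resize(im[75:220,125:345],None,fx=3.5,fy=3.5,interpolation=cv2.INTER_CUBIC))
E
```

```text
time: 9.77
eef_pos: [0.4535, 0.3017, 0.1374]
tcp_rot: [0.603, 0.798, 0.001, 0.001]
contact_force: [-0.7, -1.0, -1.6]
opening: 0.718
finger_force: 46.0
[ 262  125   50   74 3398] [286.73660977 161.56386109]
lid rect mm ((619.8944702148438, 67.50434875488281), (98.5400619506836, 63.401546478271484), 89.59281921386719)
[[ 0.4265  0.1382]
 [ 0.6663  0.1348]
 [ 0.4243  0.0009]
 [ 0.6629 -0.0029]] -0.8196737496706656 -0.9120747569009514
(225.5, 94) [[0.5385, 0.1579], [0.5399, 0.1573], [0.5482, 0.1538]]
(287, 105) [[0.6237, 0.142], [0.6222, 0.1419], [0.6137, 0.1415]]
(207, 132) [[0.5113, 0.1049], [0.5136, 0.1061], [0.5272, 0.113]]
(209, 208) [[0.5093, -0.0084], [0.5117, -0.0035], [0.5256, 0.0257]]
```

View pics/w2c.png

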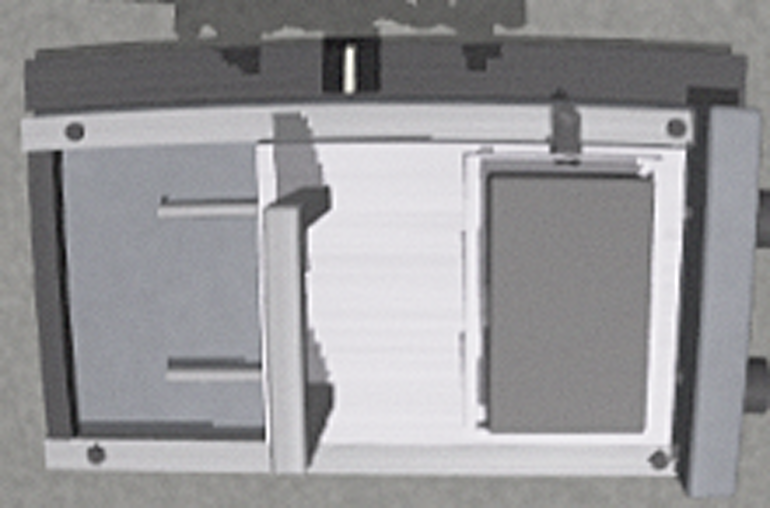

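The crop shows the mark's white line at crop x≈348, the pointer's dark shape at x≈563, and the base lid spanning 487–651. I'll carry the case high and view the base again over the top of it once settled.

```bash
python3 plan.py .62 -.06 .2 89.5 12
```

```text
pos [0.4535 0.3017 0.1374] yaw 105.89 t 9.7667
[-0.0328, 0.0051, -0.0052] 1.37
[-0.0327, 0.0059, -0.0052] 1.37
[-0.0325, 0.0067, -0.0052] 1.37
[-0.0323, 0.0074, -0.0052] 1.37
[-0.0322, 0.0082, -0.0052] 1.37
[-0.032, 0.009, -0.0052] 1.37
[-0.0317, 0.0097, -0.0052] 1.37
[-0.0315, 0.0105, -0.0052] 1.37
[-0.0312, 0.0112, -0.0052] 1.37
[-0.031, 0.012, -0.0052] 1.37
[-0.0307, 0.0127, -0.0052] 1.37
[-0.0303, 0.0134, -0.0052] 1.37
```

```bash
python3 -m handwheel '[[[0.03,-0.033,0.005,-0.006,1.37],[0.03,-0.033,0.006,-0.006,1.37],[0.03,-0.0325,0.0067,-0.006,1.37],[0.03,-0.0323,0.0074,-0.006,1.37],[0.03,-0.032,0.008,-0.005,1.37],[0.03,-0.032,0.009,-0.005,1.37],[0.03,-0.0317,0.0097,-0.005,1.37],[0.03,-0.0315,0.0105,-0.005,1.37],[0.03,-0.031,0.0112,-0.005,1.37],[0.03,-0.031,0.012,-0.005,1.37],[0.03,-0.0307,0.0127,-0.005,1.37],[0.03,-0.03,0.0134,-0.004,1.37]]]' | head -2
python3 -m handwheel '[[[0.03,0,0,0,0],[0.03,0,0,0,0],[0.03,0,0,0,0],[0.03,0,0,0,0],[0.03,0,0,0,0]]]'
python3 - <<'E'
from h import *
s0=get_state(); C=cam("wrist"); im=viewer.read_camera("wrist"); cv2.imwrite("pics/w6.png",im)
uv=proj(C,[.625,.071,.045])[0]; print(uv)
m=mask_near("wrist","base_case",uv)
if m is not None: r=fitbox([(C,m)],SZ["base_case"],(.625,.071),.026); print(r[0][:2],np.degrees(r[0][2]),r[1])
S,T=cam("scene"),cam("top")
h=viewer.outline_of("wrist","thick_case")
for d in h[:3]:
    ys,xs=np.nonzero(d["mask"]); print("thick",xs.mean(),ys.mean(),len(xs),d["confidence"])
for d in viewer.pinpoint("wrist","bar")[:1]:
    p=np.array(d["xy"])*[512,384]; print("bar",p,onplane(C,p,.106))
s=get_state(); print(s0["eef_pos"],s["eef_pos"],s["time"])
E
```

```text
time: 10.77
eef_pos: [0.6183, -0.0615, 0.1961]
time: 11.18
eef_pos: [0.6185, -0.0589, 0.1979]
tcp_rot: [0.71, 0.704, -0.0, -0.001]
contact_force: [0.4, 0.0, -1.8]
opening: 0.718
finger_force: 45.8
[261.30772166  54.91671567]
thick 255.9330873934614 236.63452486960946 23583 0.78
bar [154.6752  48.8832] [0.52714741 0.07192955 0.106     ]
[ 0.61846363 -0.05886186  0.19790781] [ 0.61920296 -0.05943291  0.19908728] 11.3833
```

View pics/w6.png

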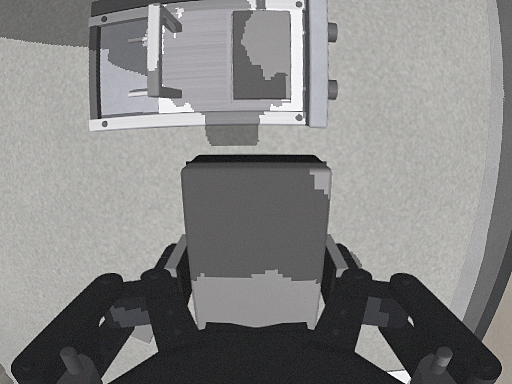

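w6 shows the thick case held level at (257,240) and the base lid with corners near (232,13), (291,11), (292,98), (234,97). I'll fit those edges numerically.

```bash
python3 - <<'E'
from h import *
im=cv2.imread("pics/w6.png"); C=cam("wrist")
T=np.eye(4); T[:3,:3]=R.from_quat(get_state()["tcp_rot"]).as_matrix(); T[:3,3]=[.6187,-.0592,.1985]
M=T@np.array(viewer.camera_params("wrist")["hand_eye"]); C["R"],C["t"]=M[:3,:3],M[:3,3]
g=cv2.GaussianBlur(cv2.cvtColor(im,cv2.COLOR_BGR2GRAY),(3,3),0)
print("col profile r30",g[30,222:242].tolist(),"r80",g[85,222:242].tolist());print("r30",g[30,282:300].tolist(),"r70",g[70,282:300].tolist())
print("c250",g[90:108,250].tolist(),"c280",g[90:108,280].tolist(),"top c250",g[4:20,250].tolist(),"c280",g[4:20,280].tolist())
q=[onplane(C,p,.052)[:2] for p in((232,13),(291,11),(292,98),(234,97))]; q=np.array(q); print(q.round(4),q.mean(0))
for c,uv in(("scene",(236,240)),("top",(240,172))):
  viewer.read_camera(c); Q=cam(c)
  m=mask_near(c,"base_case",uv)
  if m is not None: r=fitbox([(Q,m)],SZ["base_case"],(.625,.071),.026); print(c,r[0][:2],np.degrees(r[0][2]),r[1])
  for d in viewer.pinpoint(c,"bar")[:1]+[]: print("bar",onplane(Q,np.array(d["xy"])*[512,384],.106))
  print(m is not None and [onplane(Q,np.array(d["xy"])*[512,384],.026).round(4) for d in viewer.pinpoint(c,"base_case")[:1]])
E
```

```text
col profile r30 [165, 165, 165, 166, 168, 173, 176, 173, 164, 147, 117, 94, 95, 99, 99, 99, 100, 100, 99, 99] r80 [171, 171, 171, 171, 173, 174, 173, 171, 164, 159, 146, 115, 95, 95, 98, 99, 99, 98, 97, 97]
r30 [152, 153, 153, 153, 153, 153, 151, 133, 145, 211, 247, 243, 242, 241, 241, 241, 241, 242] r70 [158, 158, 158, 157, 156, 156, 155, 144, 155, 210, 245, 245, 244, 243, 242, 242, 242, 242]
c250 [99, 99, 98, 98, 98, 98, 99, 90, 84, 113, 154, 169, 170, 173, 174, 174, 173, 169] c280 [98, 97, 97, 98, 98, 98, 98, 87, 82, 121, 167, 173, 167, 168, 165, 182, 224, 246] top c250 [180, 162, 160, 168, 195, 196, 141, 98, 94, 99, 106, 109, 111, 126, 146, 153] c280 [226, 224, 221, 222, 230, 236, 207, 160, 145, 150, 150, 149, 150, 151, 151, 151]
[[0.5947 0.1181]
 [0.6578 0.1204]
 [0.6578 0.0227]
 [0.5961 0.024 ]] [0.62660186 0.07129692]
scene [0.62629759 0.07112325] 1.1077482025917849 0.9510862231817568
bar [0.53028616 0.079166   0.106     ]
[array([0.6232, 0.0726, 0.026 ])]
top [0.62644766 0.07142821] -0.9399750865790428 0.9345007577033171
bar [0.52061732 0.07531915 0.106     ]
[array([0.6175, 0.0766, 0.026 ])]
```

All estimates agree on the base case at (0.6262, 0.0713), yaw about -0.3°. I'll move over it and descend.

```bash
python3 plan.py .6262 .0713 .06 89.7 10|head -3; python3 -m handwheel '[[[0.03,0.026,0.0015,0,0],[0.03,0.026,0.0015,0,0],[0.03,0.026,0.0015,0,0],[0.03,0.026,0.0015,0.01,0],[0.03,0.026,0.0015,0.02,0],[0.03,0,0,0.03,0],[0.03,0,0,0.03,0],[0.03,0,0,0.03,0],[0.03,0,0,0.015,0],[0.03,0,0,0,0],[0.03,0,0,0,0],[0.03,0,0,0,0]]]'
python3 -c "
from plant import get_state
print(get_state()['eef_pos'])"; python3 plan.py .6262 .0713 .03 89.7 1
```

```text
pos [ 0.6194 -0.0603  0.1991] yaw 89.44 t 11.7833
[0.0132, 0.0006, 0.0139] -0.03
[0.0132, 0.0006, 0.0139] -0.03
time: 12.78
eef_pos: [0.6295, 0.0696, 0.0658]
tcp_rot: [0.711, 0.704, 0.001, 0.001]
contact_force: [-0.0, -0.0, -1.0]
opening: 0.718
finger_force: 45.8
[0.62953921 0.06955064 0.06581487]
pos [0.6295 0.0696 0.0658] yaw 89.44 t 12.7833
[0.0017, -0.0034, 0.0358] -0.26
```

```bash
python3 -m handwheel '[[[0.03,0.001,-0.0022,0.007,-0.2],[0.03,0,0,0.007,0],[0.03,0,0,0.007,0],[0.03,0,0,0.007,0],[0.03,0,0,0,0]]]'|sed -n 2p
for i in 1 2 3 4; do python3 -m handwheel '[[[0.03,0,0,0,0]]]'|sed -n '2p;4p'; done
```

```text
eef_pos: [0.6244, 0.0707, 0.0338]
eef_pos: [0.6253, 0.0707, 0.035]
contact_force: [0.4, 1.0, -1.5]
eef_pos: [0.626, 0.0707, 0.036]
contact_force: [0.2, -0.9, -0.5]
eef_pos: [0.6263, 0.0707, 0.0364]
contact_force: [-1.2, -0.5, -1.5]
eef_pos: [0.6264, 0.0707, 0.0365]
contact_force: [0.1, 0.3, -1.0]
```

```bash
python3 -m handwheel '[[[0.03,0,0,0.003,0],[0.03,0,0,0.003,0],[0.03,0,0,0,0],[0.03,0,0,0,0],[0.03,0,0,0,0],[0.03,0,0,0,0]]]'|sed -n '2p;4p'
for i in 1 2; do python3 -m handwheel '[[[0.03,0,0,0.001,0],[0.03,0,0,0,0],[0.03,0,0,0,0],[0.03,0,0,0,0]]]'|sed -n '2p;4p'; done
```

```text
eef_pos: [0.626, 0.0707, 0.0301]
contact_force: [-0.1, 0.9, -1.6]
eef_pos: [0.6259, 0.0707, 0.029]
contact_force: [0.4, 0.0, -1.2]
eef_pos: [0.6262, 0.0707, 0.0284]
contact_force: [-0.8, -1.1, 1.2]
```

```bash
python3 -m handwheel '[[[0.03,0,0,0.0005,0],[0.03,0,0,0,0],[0.03,0,0,0,0]]]'|sed -n '2p;4p'
python3 -m handwheel '[[[0.062,0,0,0,0],[0.064,0,0,0,0],[0.067,0,0,0,0],[0.07,0,0,0,0],[0.075,0,0,0,0],[0.08,0,0,0,0],[0.085,0,0,0,0],[0.085,0,0,0,0],[0.085,0,0,0,0]]]' 20
python3 -m handwheel '[[[0.085,0,0,-0.005,0],[0.085,0,0,-0.01,0],[0.085,0,0,-0.02,0],[0.085,0,0,-0.03,0],[0.085,0,0,-0.03,0],[0.085,0,0,-0.03,0],[0.085,0,0,-0.03,0],[0.085,0,0,-0.015,0]]]'|sed -n '2p;4p'
python3 - <<'E'
from h import *
for k in range(2):
  for c,uv in(("scene",(236,232)),("top",(240,172))):
    im=viewer.read_camera(c); Q=cam(c); m=mask_near(c,"thick_case",uv)
    if k: cv2.imwrite(f"pics/{c}1.png",im)
    if m is not None: r=fitbox([(Q,m)],SZ["thick_case"],(.625,.071),.052); print(c,r[0][:2],np.degrees(r[0][2]),r[1])
E
python3 plan.py .4237 -.3048 .15 64.1 12
```

```text
eef_pos: [0.6262, 0.0707, 0.0284]
contact_force: [-2.8, 0.2, 5.1]
time: 15.7
eef_pos: [0.6259, 0.0707, 0.0275]
tcp_rot: [0.709, 0.705, -0.0, 0.0]
contact_force: [-0.7, -0.2, -0.0]
opening: 0.996
finger_force: 0.0
eef_pos: [0.628, 0.0707, 0.2041]
contact_force: [1.0, 0.1, 0.6]
scene [0.62774418 0.06762366] -0.4792167708874727 0.9606762447361903
scene [0.62719471 0.06815588] -0.758110716637829 0.9626341102478727
pos [0.6247 0.0708 0.1951] yaw 89.64 t 16.7667
[-0.0314, -0.0166, 0.0038] 2.13
[-0.032, -0.0154, 0.0038] 2.13
[-0.0325, -0.0142, 0.0038] 2.13
[-0.033, -0.013, 0.0038] 2.13
[-0.0335, -0.0117, 0.0038] 2.13
[-0.0339, -0.0105, 0.0038] 2.13
[-0.0343, -0.0092, 0.0038] 2.13
[-0.0346, -0.0079, 0.0038] 2.13
[-0.0349, -0.0066, 0.0038] 2.13
[-0.0351, -0.0053, 0.0038] 2.13
[-0.0353, -0.004, 0.0038] 2.13
[-0.0354, -0.0027, 0.0038] 2.13
```

```bash
python3 -m handwheel '[[[0.085,0,0,0,0],[0.085,0,0,0,0],[0.085,0,0,0,0]]]'|sed -n '2p'
python3 - <<'E'
from h import *
C=cam("wrist"); im=viewer.read_camera("wrist"); cv2.imwrite("pics/w7.png",im); print(get_state()["eef_pos"],get_state()["tcp_rot"])
uv=proj(C,[.626,.071,.085])[0]; print(uv)
m=mask_near("wrist","thick_case",uv)
if m is not None:
    r=fitbox([(C,m)],SZ["thick_case"],(.625,.071),.052); print("thick",r[0][:2],np.degrees(r[0][2]),r[1])
m=mask_near("wrist","base_case",uv)
if m is not None: ys,xs=np.nonzero(m); print("base vis",xs.min(),xs.max(),ys.min(),ys.max(),m.sum())
for n,z in(("pointer",.03),("mark",.016),("bar",.106)):
    for d in viewer.pinpoint("wrist",n)[:2]:
        p=np.array(d["xy"])*[512,384]; print(n,p.round(1),round(d["confidence"],2),onplane(C,p,z).round(4))
E
```

```text
eef_pos: [0.6257, 0.0707, 0.1968]
[0.62581201 0.07067187 0.19703187] [ 7.09311124e-01  7.04895433e-01 -2.87183266e-04 -2.76062346e-04]
[256.45862805 180.31111351]
pointer [255.4 102. ] 0.91 [0.6253 0.1485 0.03  ]
mark [185.3  93.4] 0.74 [0.5417 0.1617 0.016 ]
bar [155.  187.3] 0.62 [0.5285 0.0705 0.106 ]
bar [258.2 177.6] 0.47 [0.6276 0.0789 0.106 ]
```

```bash
python3 - <<'E'
from h import *
im=cv2.imread("pics/w7.png"); C=cam("wrist")
g=cv2.GaussianBlur(cv2.cvtColor(im,cv2.COLOR_BGR2GRAY),(3,3),0)
b=box((.6262,.0707,-.005),SZ["thick_case"],.052); q=proj(C,b[1::2]).round(1); print(q.tolist())
x0,x1=int(q[:,0].min()),int(q[:,0].max()); y0,y1=int(q[:,1].min()),int(q[:,1].max())
for r in(140,170,200): print("L",r,x0-10,g[r,x0-10:x0+10].tolist()); print("R",r,x1-10,g[r,x1-10:x1+12].tolist())
for c in(240,256,272): print("T",c,y0-10,g[y0-10:y0+10,c].tolist()); print("B",c,y1-10,g[y1-10:y1+12,c].tolist())
E
```

```text
[[226.5, 227.9], [223.6, 130.5], [286.1, 227.8], [288.7, 130.4]]
L 140 213 [225, 225, 225, 225, 225, 224, 224, 225, 228, 232, 208, 145, 107, 119, 133, 135, 134, 134, 134, 135]
R 140 278 [139, 139, 140, 141, 141, 142, 141, 141, 141, 132, 139, 186, 227, 234, 231, 231, 233, 233, 199, 133, 93, 80]
L 170 213 [231, 231, 231, 231, 231, 231, 231, 231, 232, 235, 233, 199, 139, 115, 127, 135, 136, 136, 135, 134]
R 170 278 [141, 140, 139, 139, 139, 139, 140, 141, 134, 126, 156, 212, 235, 233, 233, 237, 229, 178, 118, 90, 75, 64]
L 200 213 [228, 228, 228, 228, 228, 229, 229, 228, 228, 229, 230, 235, 228, 183, 133, 125, 134, 136, 136, 134]
R 200 278 [140, 141, 141, 140, 140, 140, 141, 135, 128, 158, 213, 237, 235, 235, 240, 222, 159, 106, 87, 72, 61, 59]
T 240 120 [144, 147, 147, 144, 124, 87, 66, 73, 69, 47, 42, 66, 101, 128, 136, 136, 136, 136, 135, 135]
B 240 217 [138, 136, 136, 136, 136, 135, 135, 135, 135, 135, 133, 135, 148, 156, 153, 151, 151, 152, 152, 151, 151, 153]
T 256 120 [93, 95, 117, 137, 112, 71, 65, 77, 68, 46, 43, 68, 104, 131, 137, 135, 135, 136, 136, 136]
B 256 217 [138, 139, 139, 139, 138, 138, 138, 138, 139, 139, 135, 136, 146, 152, 151, 151, 152, 153, 155, 154, 152, 151]
T 272 120 [145, 147, 148, 142, 114, 75, 64, 74, 68, 47, 42, 65, 102, 129, 137, 137, 136, 136, 137, 138]
B 272 217 [140, 141, 141, 141, 140, 140, 140, 139, 140, 140, 138, 139, 150, 155, 152, 149, 149, 152, 154, 151, 149, 151]
```

```bash
python3 - <<'E'
import cv2,numpy as np
im=cv2.imread("pics/w7.png"); cv2.imwrite("pics/w7c.png",cv2.resize(im[70:270,150:350],None,fx=3,fy=3,interpolation=cv2.INTER_CUBIC))
E
```

```text
(no output)
```

The profiles put the thick case's lid within 1 mm of where it should be, at (0.6265, 0.0698), so it's square. Next, the thin case.

```bash
python3 -m handwheel '[[[0.085,-0.0314,-0.0166,0.002,2.13],[0.085,-0.032,-0.0154,0.002,2.13],[0.085,-0.0325,-0.0142,0.002,2.13],[0.085,-0.033,-0.013,0.002,2.13],[0.085,-0.0335,-0.0117,0.004,2.13],[0.085,-0.034,-0.0105,0.004,2.13],[0.085,-0.0343,-0.0092,0.006,2.13],[0.085,-0.0346,-0.008,0.006,2.13],[0.085,-0.035,-0.0066,0.006,2.13],[0.085,-0.035,-0.0053,0.008,2.13],[0.085,-0.0353,-0.004,0.01,2.13],[0.085,-0.0354,-0.0027,0.01,2.13]]]' | head -2
python3 -m handwheel '[[[0.085,0,0,0.02,0],[0.085,0,0,0,0],[0.085,0,0,0,0],[0.085,0,0,0,0],[0.085,0,0,0,0],[0.085,0,0,0,0]]]'|head -2
python3 - <<'E'
from h import *
C=cam("wrist"); im=viewer.read_camera("wrist"); cv2.imwrite("pics/w8.png",im); print(get_state()["eef_pos"])
uv=proj(C,[.4237,-.305,.02])[0]
m=mask_near("wrist","thin_case",uv)
r=fitbox([(C,m)],SZ["thin_case"],(.4237,-.305)); print(r[0][:2],np.degrees(r[0][2]),r[1])
E
python3 plan.py .4237 -.3048 .1 64.1 1
```

```text
time: 18.32
eef_pos: [0.424, -0.3065, 0.1358]
time: 18.82
eef_pos: [0.4259, -0.3046, 0.1168]
[ 0.42571213 -0.30463985  0.11669208]
[ 0.42381711 -0.30438968] 154.619210484389 0.9778967219479727
pos [ 0.4256 -0.3046  0.1165] yaw 64.17 t 18.9167
[-0.001, -0.0016, 0.0165] 0.07
```

```bash
python3 -m handwheel '[[[0.085,-0.0006,-0.0017,0.03,-0.4],[0.085,0,0,0.03,0],[0.085,0,0,0.03,0],[0.085,0,0,0.025,0],[0.085,0,0,0.015,0],[0.085,0,0,0.01,0],[0.085,0,0,0,0],[0.085,0,0,0,0],[0.085,0,0,0,0]]]'|sed -n '2p;4p'
python3 -m handwheel '[[[0.085,0,0,0.0035,0],[0.085,0,0,0.003,0],[0.085,0,0,0,0],[0.085,0,0,0,0],[0.085,0,0,0,0]]]'|sed -n '2p;4p'
python3 -m handwheel '[[[0.03,0,0,0,0],[0.03,0,0,0,0],[0.03,0,0,0,0],[0.03,0,0,0,0],[0.03,0,0,0,0],[0.03,0,0,0,0],[0.03,0,0,0,0]]]' 40
```

```text
eef_pos: [0.4241, -0.3057, -0.023]
contact_force: [0.9, -0.3, 0.8]
eef_pos: [0.423, -0.3048, -0.0308]
contact_force: [0.4, -0.3, -0.3]
time: 20.67
eef_pos: [0.4233, -0.3051, -0.0305]
tcp_rot: [0.846, 0.533, 0.0, 0.0]
contact_force: [-0.2, -0.2, 4.0]
opening: 0.712
finger_force: 45.4
```

```bash
python3 -m handwheel '[[[0.03,0,0,-0.008,0],[0.03,0,0,-0.015,0],[0.03,0,0,-0.025,0],[0.03,0,0,-0.03,0],[0.03,0,0,-0.03,0],[0.03,0,0,-0.03,0],[0.03,0,0,-0.025,0],[0.03,0,0,-0.012,0],[0.03,0,0,0,0],[0.03,0,0,0,0]]]'; python3 plan.py .6265 .069 .15 89.7 12
```

```text
time: 21.5
eef_pos: [0.4226, -0.3043, 0.1433]
tcp_rot: [0.846, 0.533, -0.0, -0.0]
contact_force: [0.2, -0.3, -1.4]
opening: 0.711
finger_force: 44.8
pos [ 0.4226 -0.3043  0.1433] yaw 64.48 t 21.5
[0.0354, 0.0019, -0.0006] -2.1
[0.0353, 0.0032, -0.0006] -2.1
[0.0352, 0.0045, -0.0006] -2.1
[0.035, 0.0058, -0.0006] -2.1
[0.0347, 0.0071, -0.0006] -2.1
[0.0344, 0.0084, -0.0006] -2.1
[0.0341, 0.0096, -0.0006] -2.1
[0.0337, 0.0109, -0.0006] -2.1
[0.0333, 0.0121, -0.0006] -2.1
[0.0329, 0.0133, -0.0006] -2.1
[0.0323, 0.0145, -0.0006] -2.1
[0.0318, 0.0157, -0.0006] -2.1
```

```bash
python3 -m handwheel '[[[0.03,0.0354,0.002,-0.001,-2.1],[0.03,0.0353,0.0032,-0.001,-2.1],[0.03,0.0352,0.0045,-0.001,-2.1],[0.03,0.035,0.0058,0,-2.1],[0.03,0.0347,0.0071,0,-2.1],[0.03,0.0344,0.0084,0,-2.1],[0.03,0.034,0.0096,0,-2.1],[0.03,0.0337,0.011,0,-2.1],[0.03,0.0333,0.012,0,-2.1],[0.03,0.033,0.0133,0,-2.1],[0.03,0.0323,0.0145,0,-2.1],[0.03,0.0318,0.0157,0,-2.1]]]'|head -2
python3 -m handwheel '[[[0.03,0,0,0.015,0],[0.03,0,0,0.02,0],[0.03,0,0,0.02,0],[0.03,0,0,0,0],[0.03,0,0,0,0],[0.03,0,0,0,0],[0.03,0,0,0,0],[0.03,0,0,0,0]]]'|head -2
python3 plan.py .6265 .069 .0577 89.7 1
```

```text
time: 22.5
eef_pos: [0.6255, 0.0703, 0.1429]
time: 23.17
eef_pos: [0.628, 0.0682, 0.0935]
pos [0.628  0.0682 0.0935] yaw 89.66 t 23.1667
[0.0008, -0.0015, 0.0358] -0.04
```

```bash
python3 -m handwheel '[[[0.03,0.0008,-0.0015,0.01,0],[0.03,0,0,0.01,0],[0.03,0,0,0.007,0],[0.03,0,0,0,0],[0.03,0,0,0,0],[0.03,0,0,0,0],[0.03,0,0,0,0],[0.03,0,0,0,0]]]'|sed -n '2p;4p'
python3 -m handwheel '[[[0.03,0,0,0.003,0],[0.03,0,0,0.002,0],[0.03,0,0,0,0],[0.03,0,0,0,0],[0.03,0,0,0,0],[0.03,0,0,0,0]]]'|sed -n '2p;4p'
```

```text
eef_pos: [0.626, 0.0692, 0.0656]
contact_force: [-0.9, -0.5, -0.7]
eef_pos: [0.6256, 0.0693, 0.0601]
contact_force: [0.3, 0.7, -2.5]
```

```bash
for i in 1 2; do python3 -m handwheel '[[[0.03,0,0,0.001,0],[0.03,0,0,0,0],[0.03,0,0,0,0],[0.03,0,0,0,0]]]'|sed -n '2p;4p'; done
```

```text
eef_pos: [0.6256, 0.0693, 0.059]
contact_force: [0.5, -0.3, -1.9]
eef_pos: [0.6255, 0.0693, 0.058]
contact_force: [0.2, 0.9, -0.4]
```

```bash
for i in 1; do python3 -m handwheel '[[[0.03,0,0.0007,0,0],[0.03,0,0,0.0005,0],[0.03,0,0,0,0],[0.03,0,0,0,0],[0.03,0,0,0,0]]]'|sed -n '2p;4p'; done;  python3 -m handwheel '[[[0.03,0,0,0.0005,0],[0.03,0,0,0,0],[0.03,0,0,0,0],[0.03,0,0,0,0]]]'|sed -n '2p;4p'
```

```text
eef_pos: [0.6263, 0.0693, 0.0575]
contact_force: [-0.2, -0.9, -0.2]
eef_pos: [0.6263, 0.0693, 0.0575]
contact_force: [-1.9, 0.2, 2.3]
```

```bash
python3 -m handwheel '[[[0.062,0,0,0,0],[0.064,0,0,0,0],[0.067,0,0,0,0],[0.07,0,0,0,0],[0.075,0,0,0,0],[0.08,0,0,0,0],[0.085,0,0,0,0],[0.085,0,0,0,0],[0.085,0,0,0,0]]]' 20 | tail -3
python3 -m handwheel '[[[0.085,0,0,-0.005,0],[0.085,0,0,-0.01,0],[0.085,0,0,-0.02,0],[0.085,0,0,-0.03,0],[0.085,0,0,-0.03,0],[0.085,0,0,-0.03,0],[0.085,0,0,-0.025,0],[0.085,0,0,0,0],[0.085,0,0,0,0],[0.085,0,0,0,0],[0.085,0,0,0,0],[0.085,0,0,0,0]]]'|sed -n '2p;4p'
python3 - <<'E'
from h import *
C=cam("wrist"); im=viewer.read_camera("wrist"); cv2.imwrite("pics/w9.png",im); print(get_state()["eef_pos"])
g=cv2.GaussianBlur(cv2.cvtColor(im,cv2.COLOR_BGR2GRAY),(3,3),0)
b=box((.6265,.0700,-.005),SZ["thin_case"],.088); q=proj(C,b[1::2]).round(1); print(q.tolist())
m=mask_near("wrist","thin_case",proj(C,[.6265,.07,.1])[0])
if m is not None: r=fitbox([(C,m)],SZ["thin_case"],(.6265,.07),.088); print(r[0][:2],np.degrees(r[0][2]),r[1])
x0,x1=int(q[:,0].min()),int(q[:,0].max()); y0,y1=int(q[:,1].min()),int(q[:,1].max())
r=(y0+y1)//2; c=256
print("L",r,x0-8,g[r,x0-8:x0+12].tolist()); print("R",r,x1-12,g[r,x1-12:x1+8].tolist())
print("T",y0-10,g[y0-10:y0+10,c].tolist()); print("B",y1-10,g[y1-10:y1+12,c].tolist())
for n,z in(("pointer",.03),("mark",.016),("bar",.106)):
    for d in viewer.pinpoint("wrist",n)[:1]:
        p=np.array(d["xy"])*[512,384]; print(n,p.round(1),round(d["confidence"],2),onplane(C,p,z).round(4))
E
```

```text
contact_force: [0.4, -0.2, 0.4]
opening: 0.995
finger_force: 0.0
eef_pos: [0.6252, 0.0693, 0.2049]
contact_force: [-0.9, -0.8, -0.7]
[0.6252981  0.0692858  0.20507612]
[[226.7, 232.2], [223.7, 130.8], [288.8, 232.2], [291.8, 130.8]]
[0.62606581 0.07006768] -0.3234850006951271 0.9575294215533101
L 181 215 [229, 229, 229, 230, 230, 230, 231, 227, 211, 189, 158, 127, 125, 134, 135, 133, 134, 135, 135, 135]
R 181 279 [139, 140, 140, 139, 139, 140, 139, 139, 140, 136, 125, 147, 206, 237, 242, 214, 140, 94, 81, 67]
T 120 [93, 128, 139, 107, 72, 71, 70, 52, 49, 49, 46, 69, 107, 130, 137, 136, 136, 136, 137, 136]
B 222 [138, 136, 136, 137, 138, 137, 137, 138, 137, 135, 141, 150, 154, 152, 151, 150, 150, 151, 154, 154, 151, 150]
pointer [258.2  98.5] 0.72 [0.6276 0.1512 0.03  ]
mark [185.2  93.9] 0.76 [0.5386 0.16   0.016 ]
bar [160.  179.8] 0.82 [0.5307 0.0743 0.106 ]
```

The thin case is on square, at (0.6261, 0.0700). Next I'll move above the bar and check its position.

```bash
python3 -m handwheel '[[[0.05,0,-0.02,0,0],[0.05,0,-0.025,0,0],[0.05,0,-0.025,0,0],[0.05,0,-0.02,0,0],[0.05,0,-0.0075,0.01,0],[0.05,0,0,0.02,0],[0.05,0,0,0,0],[0.05,0,0,0,0],[0.05,0,0,0,0],[0.05,0,0,0,0]]]'|head -2
python3 - <<'E'
from h import *
C=cam("wrist"); im=viewer.read_camera("wrist"); cv2.imwrite("pics/w10.png",im); print(get_state()["eef_pos"],get_state()["opening"],get_state()["time"])
g=cv2.GaussianBlur(cv2.cvtColor(im,cv2.COLOR_BGR2GRAY),(3,3),0)
for y in(.04,.07,.1):
    q=proj(C,[.5275,y,.112])[0]; u,v=q.round().astype(int); q2=proj(C,[[.5215,y,.112],[.5335,y,.112]]); print(y,q2.round(1).tolist(),u-16,g[v,u-16:u+20].tolist())
for n,z in(("pointer",.03),("mark",.016),("bar",.106)):
    for d in viewer.pinpoint("wrist",n)[:2]:
        p=np.array(d["xy"])*[512,384]; print(n,p.round(1),round(d["confidence"],2),onplane(C,p,z).round(4))
E
```

```text
time: 28.58
eef_pos: [0.5297, 0.0697, 0.1782]
[0.52971627 0.06974032 0.17821535] 0.5854500619628153 28.6333
0.04 [[246.7, 226.5], [260.4, 226.4]] 238 [223, 223, 223, 223, 223, 225, 219, 193, 178, 195, 214, 218, 217, 218, 219, 221, 222, 224, 225, 212, 198, 210, 225, 226, 226, 225, 226, 227, 227, 227, 227, 227, 226, 226, 227, 227]
0.07 [[246.1, 193.7], [260.4, 193.6]] 237 [241, 241, 241, 242, 242, 227, 191, 156, 148, 172, 204, 217, 216, 215, 215, 217, 219, 221, 222, 222, 212, 199, 208, 231, 242, 241, 241, 240, 240, 240, 241, 241, 241, 240, 240, 240]
0.1 [[245.6, 158.6], [260.3, 158.5]] 237 [237, 207, 165, 152, 155, 156, 152, 146, 155, 182, 207, 216, 216, 216, 215, 215, 217, 218, 219, 219, 213, 193, 190, 218, 239, 240, 239, 239, 239, 239, 239, 238, 238, 238, 238, 238]
pointer [343.8 103.9] 0.93 [0.6269 0.1473 0.03  ]
mark [268.7  88. ] 0.87 [0.5447 0.1632 0.016 ]
bar [251.8 188.7] 0.64 [0.5262 0.0726 0.106 ]
```

```bash
python3 -m handwheel '[[[0.05,0,-0.0025,0.02,0],[0.05,0,0,0.025,0],[0.05,0,0,0.025,0],[0.05,0,0,0.02,0],[0.05,0,0,0.015,0],[0.05,0,0,0.01,0],[0.05,0,0,0.005,0],[0.05,0,0,0,0],[0.05,0,0,0,0],[0.05,0,0,0,0],[0.05,0,0,0,0]]]'
python3 - <<'E'
from h import *
C=cam("wrist"); im=viewer.read_camera("wrist"); cv2.imwrite("pics/w11.png",im)
g=cv2.GaussianBlur(cv2.cvtColor(im,cv2.COLOR_BGR2GRAY),(3,3),0)
for y in(.09,.1):
    q=proj(C,[.5265,y,.112])[0]; u,v=q.round().astype(int); q2=proj(C,[[.5205,y,.112],[.5325,y,.112]]); print(y,q2.round(1).tolist(),u-22,g[v,u-22:u+22].tolist())
E
```

```text
time: 29.7
eef_pos: [0.5273, 0.0698, 0.0584]
tcp_rot: [0.709, 0.705, 0.001, 0.001]
contact_force: [-0.3, 0.8, 0.1]
opening: 0.589
finger_force: 0.0
0.09 [[240.8, 229.3], [268.0, 229.2]] 232 [245, 246, 240, 213, 181, 172, 174, 176, 172, 155, 135, 130, 137, 143, 144, 144, 144, 144, 143, 144, 143, 142, 141, 142, 143, 143, 143, 143, 144, 143, 143, 144, 143, 138, 126, 139, 198, 241, 247, 245, 244, 244, 244, 244]
0.1 [[240.2, 208.0], [268.2, 207.8]] 232 [244, 219, 182, 169, 173, 175, 175, 176, 169, 146, 129, 132, 139, 143, 146, 146, 144, 144, 144, 143, 143, 143, 144, 142, 143, 143, 143, 143, 143, 143, 143, 142, 141, 139, 132, 132, 170, 226, 249, 246, 245, 245, 245, 245]
```

The bar sits within 1 mm of the finger centre. Closing.

```bash
python3 -m handwheel '[[[0.03,0,-0.0006,0,0],[0.02,0,0,0,0],[0.012,0,0,0,0],[0.005,0,0,0,0],[0.005,0,0,0,0],[0.005,0,0,0,0],[0.005,0,0,0,0],[0.005,0,0,0,0]]]' 70
python3 - <<'E'
from h import *
C=cam("wrist"); im=viewer.read_camera("wrist"); cv2.imwrite("pics/w12.png",im)
for k in range(2):
  if k: viewer.read_camera("wrist")
  for n,z in(("pointer",.03),("mark",.016)):
    for d in viewer.pinpoint("wrist",n)[:2]:
        p=np.array(d["xy"])*[512,384]; print(n,p.round(1),round(d["confidence"],2),onplane(C,p,z).round(4))
E
```

```text
time: 30.42
eef_pos: [0.5265, 0.0698, 0.0575]
tcp_rot: [0.709, 0.705, 0.001, 0.001]
contact_force: [3.7, 0.3, 1.0]
opening: 0.12
finger_force: 69.2
pointer [392.6 103.2] 0.93 [0.6248 0.1487 0.03  ]
mark [274.6  82.1] 0.82 [0.5403 0.1602 0.016 ]
pointer [392.3 102.1] 0.93 [0.6245 0.1494 0.03  ]
mark [275.8  79.3] 0.67 [0.5412 0.1623 0.016 ]
```

Handle held at 69 N. The remaining travel is about 84 mm, so I'll pull smoothly about 72 mm first.

```bash
python3 -m handwheel '[[[0.005,0,-0.001,0,0],[0.005,0,-0.002,0,0],[0.005,0,-0.003,0,0],[0.005,0,-0.004,0,0],[0.005,0,-0.004,0,0],[0.005,0,-0.004,0,0],[0.005,0,-0.004,0,0],[0.005,0,-0.004,0,0],[0.005,0,-0.004,0,0],[0.005,0,-0.004,0,0],[0.005,0,-0.004,0,0],[0.005,0,-0.004,0,0]]]'
python3 -m handwheel '[[[0.005,0,-0.004,0,0],[0.005,0,-0.004,0,0],[0.005,0,-0.004,0,0],[0.005,0,-0.004,0,0],[0.005,0,-0.004,0,0],[0.005,0,-0.003,0,0],[0.005,0,-0.002,0,0],[0.005,0,-0.001,0,0],[0.005,0,0,0,0],[0.005,0,0,0,0],[0.005,0,0,0,0],[0.005,0,0,0,0]]]'
python3 - <<'E'
from h import *
C=cam("wrist"); im=viewer.read_camera("wrist"); cv2.imwrite("pics/w13.png",im)
for k in range(2):
  if k: viewer.read_camera("wrist")
  for n,z in(("pointer",.03),("mark",.016)):
    for d in viewer.pinpoint("wrist",n)[:2]:
        p=np.array(d["xy"])*[512,384]; print(n,p.round(1),round(d["confidence"],2),onplane(C,p,z).round(4))
m=mask_near("wrist","mark",proj(C,[.5405,.161,.02])[0])
g=cv2.cvtColor(im,cv2.COLOR_BGR2GRAY)
q=proj(C,[.5408,.162,.025])[0].round().astype(int); print(q)
for r in range(max(0,q[1]-12),q[1]+30,3): print(r,g[r,q[0]-25:q[0]+30].tolist())
E
```

```text
time: 31.72
eef_pos: [0.484, 0.0701, 0.0575]
tcp_rot: [0.709, 0.705, 0.001, 0.001]
contact_force: [6.7, 1.4, 2.3]
opening: 0.123
finger_force: 69.6
time: 32.72
eef_pos: [0.4585, 0.0703, 0.0574]
tcp_rot: [0.709, 0.705, 0.001, 0.001]
contact_force: [6.9, 0.9, 2.8]
opening: 0.128
finger_force: 69.5
pointer [391.2 102.2] 0.72 [0.5558 0.1498 0.03  ]
pointer [391.7 102.9] 0.89 [0.5562 0.1493 0.03  ]
mark [365.9  83.8] 0.73 [0.5409 0.1626 0.016 ]
[370  84]
72 [112, 114, 113, 113, 115, 118, 64, 73, 13, 27, 35, 27, 53, 57, 50, 57, 48, 50, 50, 49, 56, 53, 43, 35, 103, 177, 255, 253, 255, 247, 14, 38, 37, 46, 38, 37, 25, 35, 45, 55, 98, 94, 87, 92, 99, 105, 112, 111, 115, 121, 120, 121, 116, 116, 112]
75 [119, 112, 116, 112, 114, 122, 92, 66, 21, 34, 28, 37, 58, 55, 55, 53, 57, 55, 56, 55, 50, 54, 30, 38, 84, 235, 255, 249, 255, 208, 33, 48, 50, 48, 44, 45, 48, 49, 41, 96, 119, 114, 111, 111, 113, 110, 113, 111, 112, 112, 118, 116, 117, 114, 111]
78 [119, 117, 114, 121, 115, 120, 109, 68, 22, 23, 23, 27, 56, 51, 52, 52, 48, 49, 54, 55, 56, 55, 44, 23, 112, 199, 255, 248, 255, 220, 15, 45, 57, 4
[... 2288 characters left out ...]
6, 148, 148, 147, 148, 147, 146, 146, 143, 145, 144, 141, 146, 145, 145, 143, 145, 148, 150, 114, 59, 87, 123, 124, 123, 113, 118, 114, 162, 175, 177, 185]
108 [148, 149, 149, 153, 149, 151, 149, 148, 147, 153, 149, 151, 148, 151, 151, 148, 148, 149, 146, 145, 150, 148, 146, 146, 145, 147, 145, 139, 145, 142, 146, 143, 143, 142, 141, 147, 144, 144, 145, 148, 102, 32, 127, 124, 118, 137, 126, 134, 123, 122, 133, 120, 112, 120, 142]
111 [151, 152, 152, 151, 146, 148, 152, 148, 151, 148, 151, 151, 148, 151, 148, 150, 145, 145, 147, 151, 148, 149, 148, 146, 148, 146, 147, 147, 148, 145, 143, 147, 148, 148, 144, 145, 145, 145, 148, 156, 65, 49, 76, 76, 71, 74, 73, 74, 74, 76, 78, 75, 75, 69, 144]
```

The line shows at about (372,84) and the pointer at about (391,102) in the wrist view. I'll triangulate both the line's height and its x from the several views.

```bash
python3 - <<'E'
from h import *
he=np.array(viewer.camera_params("wrist")["hand_eye"]); B=cam("wrist")
def C(p,yaw):
    y=np.radians(yaw); T=np.eye(4); T[:3,:3]=[[np.cos(y),np.sin(y),0],[np.sin(y),-np.cos(y),0],[0,0,-1]]; T[:3,3]=p; M=T@he
    return dict(B,R=M[:3,:3],t=M[:3,3])
V={"w7":C([.6258,.0707,.197],89.64),"w9":C([.6253,.0693,.205],89.65),"w12":C([.5265,.0698,.0575],89.65),"w11":C([.5272,.0698,.0584],89.65),"w13":C([.4585,.0703,.0574],89.65)}
O=[]
for n,c in V.items():
    im=cv2.imread(f"pics/{n}.png"); g=cv2.cvtColor(im,cv2.COLOR_BGR2GRAY).astype(float)
    q=proj(c,[.541,.160,.025])[0].round().astype(int)
    r0,r1=max(q[1]-14,0),q[1]+14; S=g[r0:r1,q[0]-14:q[0]+15]; m=(S>160).astype(np.uint8)
    k,l,st,ce=cv2.connectedComponentsWithStats(m); j=1+np.argmin([abs(st[i][2]-5)+abs(st[i][4]-60)/20 for i in range(1,k)]) if k>1 else 0
    print(n,q,st[j].tolist() if j else None,(ce[j]+[q[0]-14,r0]).round(1) if j else None)
    if j:
        top=st[j][1]+r0; bot=top+st[j][3]-1
        O.append((c,np.array([ce[j][0]+q[0]-14,ce[j][1]+r0])))
f=lambda P:np.concatenate([(proj(c,P)[0]-o) for c,o in O])
r=least_squares(f,[.541,.16,.02]); print("line",r.x.round(4),r.fun.round(1))
E
```

```text
w7 [183  95] [26, 23, 3, 5, 10] [196.3 106.4]
w9 [185  94] [13, 5, 2, 10, 10] [184.3  89.5]
w12 [276  81] [12, 0, 6, 24, 123] [276.1  78.6]
w11 [275  81] [12, 0, 5, 24, 120] [275.   78.5]
w13 [371  87] [13, 0, 5, 23, 105] [371.9  83.6]
line [0.5433 0.1614 0.0156] [ -9.9 -12.9   4.    3.1   2.7   1.9   2.7   2.1  -2.9   2. ]
```

```bash
python3 - <<'E'
from h import *
he=np.array(viewer.camera_params("wrist")["hand_eye"]); B=cam("wrist")
def C(p,yaw=89.65):
    y=np.radians(yaw); T=np.eye(4); T[:3,:3]=[[np.cos(y),np.sin(y),0],[np.sin(y),-np.cos(y),0],[0,0,-1]]; T[:3,3]=p; M=T@he
    return dict(B,R=M[:3,:3],t=M[:3,3])
V={"w7":C([.6258,.0707,.197]),"w9":C([.6253,.0693,.205]),"w10":C([.5297,.0697,.1782]),"w12":C([.5265,.0698,.0575]),"w13":C([.4585,.0703,.0574])}
O=[]
for n,c in V.items():
    g=cv2.cvtColor(cv2.imread(f"pics/{n}.png"),cv2.COLOR_BGR2GRAY).astype(float)
    q=proj(c,[.541,.162,.022])[0].round().astype(int); S=g[q[1]-3:q[1]+4,q[0]-8:q[0]+9].mean(0)
    w=np.clip(S-90,0,None); w[np.abs(np.arange(17)-w.argmax())>4]=0
    u=q[0]-8+(w*np.arange(17)).sum()/w.sum(); print(n,q,round(u,2),S.round().astype(int).tolist()); O.append((c,u))
f=lambda P:np.array([proj(c,[P[0],.162,P[1]])[0][0]-u for c,u in O])
r=least_squares(f,[.541,.02],x_scale=.01); print("line x,z",r.x.round(4),r.fun.round(2))
for z in(.02,.025,.03):
    g1=least_squares(lambda P:[proj(c,[P[0],.162,z])[0][0]-u for c,u in O],[.541],x_scale=.01); print(z,g1.x,g1.fun.round(2))
Q=[(V["w7"],(255.4,102)),(V["w9"],(258.2,98.5)),(V["w10"],(343.8,103.9)),(V["w12"],(392.4,102.6))]
r=least_squares(lambda P:np.concatenate([proj(c,P)[0]-o for c,o in Q]),[.626,.149,.03],x_scale=.01); print("ptr home",r.x.round(4),r.fun.round(1))
E
```

```text
w7 [183  93] 182.0 [28, 28, 31, 30, 25, 14, 142, 163, 142, 51, 21, 32, 28, 32, 32, 33, 30]
w9 [185  92] 184.65 [30, 28, 31, 32, 25, 22, 60, 165, 155, 109, 26, 26, 31, 34, 29, 30, 34]
w10 [266  89] 265.36 [35, 33, 36, 36, 34, 20, 103, 209, 174, 94, 23, 33, 35, 34, 33, 38, 35]
w12 [276  79] 276.22 [62, 61, 59, 60, 51, 13, 225, 255, 248, 250, 255, 132, 41, 58, 61, 61, 60]
w13 [369  84] 371.84 [54, 56, 55, 55, 54, 55, 50, 34, 98, 225, 255, 250, 255, 180, 30, 47, 49]
line x,z [0.5408 0.0271] [ 0.09 -0.56  0.44  0.19 -0.24]
0.02 [0.54140212] [ 2.01  1.29  0.76  0.33 -3.08]
0.025 [0.54099502] [ 0.67  0.    0.54  0.24 -1.1 ]
0.03 [0.54057645] [-0.71 -1.33  0.3   0.12  0.94]
ptr home [0.6272 0.1491 0.0251] [ 1.3 -0.5 -1.1  1.9 -0.7 -1.6  0.3  0.2]
```

```bash
python3 -m handwheel '[[[0.005,0,-0.001,0,0],[0.005,0,-0.002,0,0],[0.005,0,-0.003,0,0],[0.005,0,-0.003,0,0],[0.005,0,-0.003,0,0],[0.005,0,-0.002,0,0],[0.005,0,-0.001,0,0],[0.005,0,0,0,0],[0.005,0,0,0,0],[0.005,0,0,0,0],[0.005,0,0,0,0],[0.005,0,0,0,0]]]'
python3 - <<'E'
from h import *
C=cam("wrist"); im=viewer.read_camera("wrist"); cv2.imwrite("pics/w14.png",im)
for k in range(3):
  if k: viewer.read_camera("wrist")
  for d in viewer.pinpoint("wrist","pointer")[:1]:
        p=np.array(d["xy"])*[512,384]; print(p.round(1),round(d["confidence"],2),onplane(C,p,.03).round(4))
print("line proj",proj(C,[.5408,.162,.027]).round(1),"same-x at ptr z.03,y.148",proj(C,[[.5408,.149,.03],[.5408,.149,.027],[.5408,.1,.108]]).round(1))
s=viewer.read_camera("scene"); cv2.imwrite("pics/scene2.png",s)
u=proj(C,[.5408,.15,.03])[0].astype(int)
a=cv2.resize(im[u[1]-40:u[1]+30,u[0]-50:u[0]+50],(800,560),interpolation=cv2.INTER_CUBIC)
cv2.imwrite("pics/w14c.png",a); print(u-[50,40])
E
```

```text
time: 34.07
eef_pos: [0.4438, 0.0704, 0.0575]
tcp_rot: [0.709, 0.705, 0.002, 0.001]
contact_force: [6.9, 2.4, 2.4]
opening: 0.12
finger_force: 69.4
[393.5 104.1] 0.6 [0.5431 0.1487 0.03  ]
[390.  101.3] 0.87 [0.5401 0.1505 0.03  ]
[392.   99.2] 0.87 [0.5417 0.1521 0.03  ]
line proj [[389.4  85.7]] same-x at ptr z.03,y.148 [[390.8 103.4]
 [389.  103.3]
 [446.  203.3]]
[340  62]
```

View pics/w14c.png

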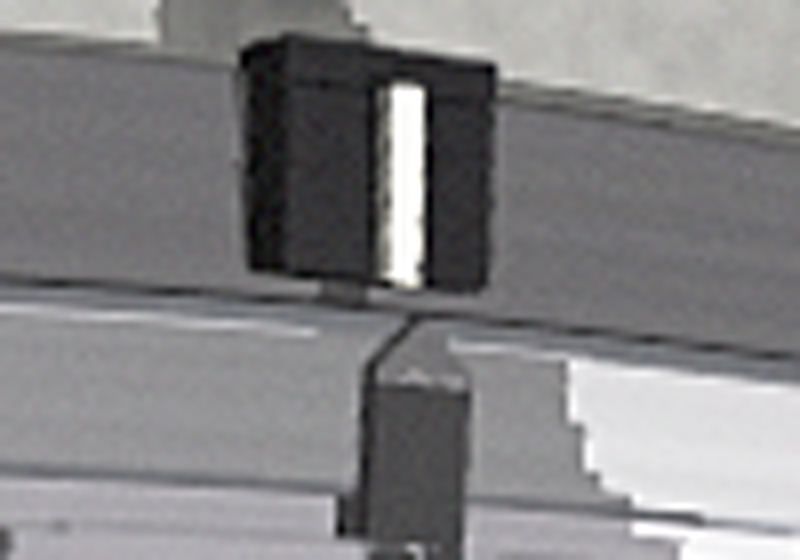

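The crop shows the white line's centre at x≈406 and the pointer's tip at (427,314). After allowing for parallax, the pointer is about 1.3 mm short, so I'll nudge it that far and then check the column.

```bash
python3 -m handwheel '[[[0.005,0,-0.0006,0,0],[0.005,0,-0.0007,0,0],[0.005,0,0,0,0],[0.005,0,0,0,0],[0.005,0,0,0,0],[0.005,0,0,0,0],[0.005,0,0,0,0],[0.005,0,0,0,0]]]'
python3 - <<'E'
from h import *
b=.626-.0843
im=viewer.read_camera("scene"); Q=cam("scene")
for n,z in(("thin_case",.088),("thick_case",.052)):
    m=mask_near("scene",n,proj(Q,[b,.07,z+.015])[0])
    if m is not None: r=fitbox([(Q,m)],SZ[n],(b,.07),z); print(n,r[0][:2],np.degrees(r[0][2]),r[1])
C=cam("wrist"); im=viewer.read_camera("wrist"); cv2.imwrite("pics/w15.png",im)
a,bb=[cv2.cvtColor(cv2.imread(f"pics/{w}.png"),cv2.COLOR_BGR2GRAY) for w in("w14","w15")]
for k in range(3):
  if k: viewer.read_camera("wrist")
  for d in viewer.pinpoint("wrist","pointer")[:1]: p=np.array(d["xy"])*[512,384]; print(p.round(1),onplane(C,p,.03).round(4))
for w,g in(("w14",a),("w15",bb)):
    S=g[84:92,380:402].mean(0); print(w,"line",round(380+(np.clip(S-90,0,None)*np.arange(22)).sum()/np.clip(S-90,0,None).sum(),2))
    for r in(102,104,106): print(r,g[r,382:402].tolist())
m=mask_near("wrist","thin_case",proj(C,[b,.07,.1])[0])
if m is not None: r=fitbox([(C,m)],SZ["thin_case"],(b,.07),.088); print("thin wrist",r[0][:2],np.degrees(r[0][2]),r[1])
E
```

```text
time: 35.08
eef_pos: [0.4426, 0.0704, 0.0575]
tcp_rot: [0.709, 0.705, 0.002, 0.001]
contact_force: [7.7, 0.9, 1.3]
opening: 0.126
finger_force: 69.4
thin_case [0.54200987 0.06800479] -0.4474883940012325 0.9620338983050848
thick_case [0.5466958  0.07261112] -2.354605660990957 0.24283444550365427
[395.6 101.9] [0.5436 0.1504 0.03  ]
[394.3  99.8] [0.5424 0.1518 0.03  ]
w14 line 390.21
102 [123, 121, 119, 123, 122, 124, 124, 130, 98, 55, 92, 120, 125, 125, 121, 112, 106, 95, 88, 73]
104 [144, 138, 141, 135, 147, 135, 90, 48, 91, 120, 118, 113, 118, 117, 154, 135, 124, 115, 117, 113]
106 [144, 147, 144, 155, 106, 62, 91, 122, 116, 120, 123, 116, 117, 115, 118, 134, 137, 135, 136, 133]
w15 line 391.51
102 [122, 125, 121, 125, 124, 123, 124, 127, 93, 59, 90, 122, 123, 126, 120, 115, 106, 99, 90, 79]
104 [142, 143, 141, 143, 140, 138, 91, 51, 88, 129, 118, 119, 116, 119, 151, 138, 129, 121, 118, 120]
106 [148, 147, 148, 157, 106, 64, 95, 117, 119, 120, 118, 116, 117, 115, 116, 140, 141, 137, 135, 138]
thin wrist [0.54356582 0.07005801] 0.36296178498917775 0.8672034079446209
```

Two independent estimates leave about 0.5 mm, and the column is standing and square. One last small nudge, then I'll hand in while holding the handle.

```bash
python3 -m handwheel '[[[0.005,0,-0.0005,0,0],[0.005,0,0,0,0],[0.005,0,0,0,0],[0.005,0,0,0,0],[0.005,0,0,0,0],[0.005,0,0,0,0]]]'; python3 -c "
from plant import sign_off
print(sign_off())"
```

```text
time: 36.08
eef_pos: [0.4421, 0.0704, 0.0575]
tcp_rot: [0.709, 0.705, 0.002, 0.001]
contact_force: [8.9, 1.9, 1.4]
opening: 0.127
finger_force: 69.4
the job is handed in; nothing more can be done
None
```

I handed the job in at 36 s: the thick then the thin case are stacked squarely on the base case, and the gripper is still holding the slide out with its pointer within about 1 mm of the white line by my measurements. On the first try at picking up the thick case the fingers closed on its lid and pressed it with about 10 N, so I went about 28 mm lower and gripped it properly.

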